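# Close the refilled sweet jars

### The job

The four sweet jars have just been refilled and stand open, and their wooden lids were piled in one stack. Take the stack apart and close every jar with the lid that fits it, each lid level and fully home on the rim, leaving the jars standing where they are. Do not disturb the hand stamp and the chocolate bar, and drop no lid off the table.

Things in the scene. Friction and masses are not known exactly. Their poses are not given: they have to be found in the camera images.
- lid_1: Smallest of 4 loose pale wooden lids: flat disc 36 mm across, 14 mm thick, over a tapered plug 12 mm deep, 23 mm across under the disc, 14 mm at its foot. Origin: centre of the plug's foot, z up; the disc's rim, to be gripped from above, spans z = 12 to 26 mm. Starts plug down in the one stack, largest lid lowest, on the table. Belongs on jar_1. 20 to 90 g.
- lid_2: Second smallest of 4 loose pale wooden lids: flat disc 46 mm across, 14 mm thick, over a tapered plug 12 mm deep, 33 mm across under the disc, 24 mm at its foot. Origin: centre of the plug's foot, z up; the disc's rim, to be gripped from above, spans z = 12 to 26 mm. Starts plug down in the one stack, largest lid lowest, on the table. Belongs on jar_2. 20 to 90 g.
- lid_3: Second largest of 4 loose pale wooden lids: flat disc 56 mm across, 14 mm thick, over a tapered plug 12 mm deep, 43 mm across under the disc, 34 mm at its foot. Origin: centre of the plug's foot, z up; the disc's rim, to be gripped from above, spans z = 12 to 26 mm. Starts plug down in the one stack, largest lid lowest, on the table. Belongs on jar_3. 20 to 90 g.
- lid_4: Largest of 4 loose pale wooden lids: flat disc 66 mm across, 14 mm thick, over a tapered plug 12 mm deep, 53 mm across under the disc, 44 mm at its foot. Origin: centre of the plug's foot, z up; the disc's rim, to be gripped from above, spans z = 12 to 26 mm. Starts plug down in the one stack, largest lid lowest, on the table. Belongs on jar_4. 20 to 90 g.
- jar_1: Smallest of 4 white ceramic jars of gum balls, open: 82 mm high, body 54 mm across, straight neck (top 18 mm) 35 mm across, round mouth 26 mm, sweets 13 mm below the rim. Loose, 0.2 to 0.9 kg. Origin: centre of its underside, z up. Closed: the disc of lid_1 lies flat on the rim, lid origin 70 mm above the jar's. Tall furniture begins at x = 0.6.
- jar_2: Second smallest of 4 white ceramic jars of gum balls, open: 92 mm high, body 64 mm across, straight neck (top 18 mm) 45 mm across, round mouth 36 mm, sweets 13 mm below the rim. Loose, 0.2 to 0.9 kg. Origin: centre of its underside, z up. Closed: the disc of lid_2 lies flat on the rim, lid origin 80 mm above the jar's. Tall furniture begins at x = 0.6.
- jar_3: Second largest of 4 white ceramic jars of gum balls, open: 102 mm high, body 74 mm across, straight neck (top 18 mm) 55 mm across, round mouth 46 mm, sweets 13 mm below the rim. Loose, 0.2 to 0.9 kg. Origin: centre of its underside, z up. Closed: the disc of lid_3 lies flat on the rim, lid origin 90 mm above the jar's. Tall furniture begins at x = 0.6.
- jar_4: Largest of 4 white ceramic jars of gum balls, open: 112 mm high, body 84 mm across, straight neck (top 18 mm) 65 mm across, round mouth 56 mm, sweets 13 mm below the rim. Loose, 0.2 to 0.9 kg. Origin: centre of its underside, z up. Closed: the disc of lid_4 lies flat on the rim, lid origin 100 mm above the jar's. Tall furniture begins at x = 0.6.
- price_stamp: Bystander: small wooden hand stamp, 33x58 mm and 76 mm high, standing by the front edge of the table. Origin: centre of its underside. Leave it alone.
- choc_bar: Bystander: chocolate bar in a teal wrapper lying flat, 57x162x12 mm (long side along its y). Origin: centre of its underside. Leave it alone.

How it is judged:
By the outcome, as a careful person would: the job done as asked, in the order asked, and still so for the second after the job is handed in, with the robot touching nothing.
It also fails if it takes over 115 s, if anything falls off the work surface, if the arm or the gripper's body presses on something with over 40 N, if the wrist force passes 120 N, or if a joint passes its speed limit or range.

### The arm

A 6-joint arm with a two-finger parallel gripper is mounted at the origin on a cart in front of the work surface, level with it; the furniture and walls round the work are solid. World frame = base frame: x ahead of the robot, y to its left, z up, the work surface at z = 0. Lengths are in m, angles in rad, forces in N, time in s.
With the tool pointing down it reaches from about 0.35 to 0.975 m from the base axis. Payload 4.9 kg.
Tool frame: the origin (TCP) lies at the very end of the fingers, on their centre line; the grasp point (between the pads) lies 19 mm behind it (ctrl.grasp_offset is the distance from the TCP to the grasp point, in m); z points along the fingers, y is the line along which they close (so a half turn about z gives the same grasp; the last joint's range is limited). The gripper opens to 85 mm and grips with 20 to 120 N. Pads are 22 mm wide; open, the fingers measure 114 mm over their backs; the gripper's body (76 mm by 85 mm) begins 54 mm behind the grasp point. The pads swing forward as they close: fully open they stand 13 mm farther back than shut.
Start: joints at [-1.236, 0.053, 1.613, -0, 1.476, -0.119], TCP at [0.274, -0.562, 0.231] pointing down, gripper open.
Joint ranges: [-3.01, 3.01], [-1.01, 2.22], [0.06, 2.58], [-1.02, 4.17], [0.09, 2.62], [-3.14, 3.14]. Speed limits (rad/s): [2.57, 2.57, 3.14, 3.14, 3.14, 3.14].

### API

Orientations are given as a rotation vector (axis times angle).
In Python, from station import ctrl, optics gives the robot as it stands.
- The arm moves only by the shell command python3 -m handwheel 'ROWS' [OPENING] [FORCE]. ROWS is JSON, a list of rows, each an object of numbers: "tx", "ty", "tz": the shift along the tool's x, y, z in mm; "roll": the turn about the tool's z in rad. A call has 1 to 12 rows; each row shifts and turns the commanded pose from where the row before left it, along the tool's axes as they then stand; what a row does not reach is not made up. A row lasts 1/12 s, in which the tool goes at most 41.7 mm and 7.16 degrees, less where a joint would pass 70% of its speed; a pose out of reach is approached as far as the arm can. A call with a gripper value outside its range is refused whole. OPENING is the finger opening in mm, from 0 to 85.4, set as the call begins (- or left out, the last holds). The fingers move at their own pace and stop on an object; FORCE is the grip in N (left out, the last holds). Time passes only in rows, so rows that do not move let the fingers close. It gives the time, the measured TCP pose, the force, the opening and the grip force at its end, in the units of the state.
- ctrl.get_obs(): the state, without advancing time (a new reading comes with each control period).
- optics.get_image(name): name is "side" or "top" or "wrist"; returns (picture, depth): 420x560x3 uint8, red, green, blue; 420x560 float32, m along the optical axis (not along the pixel's ray), 0 where there is no reading.
- optics.camera_params(name): a dict with "mtx" (3x3 intrinsics, pixels), "extrinsics" (4x4, takes a point from camera to world coordinates); the wrist camera has in their place "tool_from_camera" (4x4, takes a point from camera to tool coordinates, whose origin is the TCP and whose axes are the flange's). Camera axes: x right, y down, z forward; pixel columns grow to the right and rows downward; lengths in m; the calibration is good to about 2 mm. A picture is of the moment at which its call begins: read the wrist's pose just before it. camera_params takes no time and is no camera call.
- ctrl.finish_job(): hands the job in; it is judged then, once.
The state is a dict: "t": time; "q": joint angles; "dq": joint speeds; "effort": joint torques, N m; "tool_pos": TCP position; "tool_rot": TCP orientation; "contact_force": force on the tool from outside, world axes, zero at the start; "wrist_torque": the same for the moment, N m; "opening": finger opening in m; "grip_force": force on a finger pad.
Only numpy, scipy, OpenCV 4.12 (cv2) and the standard library are available. Lean on these libraries where they do the work, as an engineer would, in place of code of your own. Each camera call takes 0.05 s, during which the arm holds its last target. There are 200 camera calls.

## Working session

There is one attempt and no reset: what is moved stays moved. The work goes in short steps, Python scripts to look and compute and a shell command to move; the robot and the scene stay as the last step left them, time stands still between calls to the robot, and variables do not carry over. Pictures are saved under pics/ and viewed, at most 14 in all, crops included, and the job is handed in when it is done.

```bash
ls; mkdir -p pics; python3 - <<'E'
from station import ctrl, optics
import cv2,numpy as np
print(ctrl.get_obs(), ctrl.grasp_offset)
for n in ("top","side"):
    im,d=optics.get_image(n); cv2.imwrite(f"pics/{n}0.png",im[:,:,::-1]); np.save(f"pics/{n}0.npy",d)
    p=optics.camera_params(n); print(n,p["mtx"].round(1).tolist(),p["extrinsics"].round(3).tolist())
print(optics.camera_params("wrist"))
E
```

```text
pics
{'t': 0.0, 'q': array([-1.23599289e+00,  5.32955457e-02,  1.61425813e+00,  3.74319621e-05,
        1.47596965e+00, -1.18971335e-01]), 'dq': array([ 0.00125223, -0.00067816,  0.00120684, -0.00058345,  0.00128403,
        0.00051473]), 'effort': array([ 1.01188627e-03, -3.93680227e+01, -3.70177031e+01, -9.69755843e-05,
        7.00879682e-03, -1.17022518e-05]), 'tool_pos': array([ 0.27380407, -0.56116831,  0.23012244]), 'tool_rot': array([-3.05920477e+00, -7.06249848e-01,  2.68288150e-04]), 'contact_force': array([ 0.10164445, -0.60736234,  0.08839383]), 'wrist_torque': array([-0.01402639, -0.02201313,  0.01303047]), 'grip_force': 0.0, 'opening': 0.08554195292849988} 0.0187
top [[385.4, 0.0, 276.8], [0.0, 385.4, 213.1], [0.0, 0.0, 1.0]] [[-0.006, -0.992, 0.128, 0.348], [-1.0, 0.007, 0.004, -0.011], [-0.005, -0.128, -0.992, 0.926], [0.0, 0.0, 0.0, 1.0]]
side [[411.7, 0.0, 279.7], [0.0, 411.7, 212.3], [0.0, 0.0, 1.0]] [[1.0, -0.014, 0.021, 0.442], [-0.024, -0.355, 0.935, -0.918], [-0.006, -0.935, -0.355, 0.439], [0.0, 0.0, 0.0, 1.0]]
{'mtx': array([[369.08718955,   0.        , 278.42926133],
       [  0.        , 369.08718955, 207.76756183],
       [  0.        ,   0.        ,   1.        ]]), 'tool_from_camera': array([[-5.74469726e-04, -9.62419630e-01, -2.71566061e-01,
         6.80091801e-02],
       [ 9.99999707e-01, -4.15370108e-04, -6.43339642e-04,
         4.72446574e-06],
       [ 5.06362277e-04, -2.71566351e-01,  9.62419587e-01,
        -1.41610879e-01],
       [ 0.00000000e+00,  0.00000000e+00,  0.00000000e+00,
         1.00000000e+00]])}
```

View pics/top0.png

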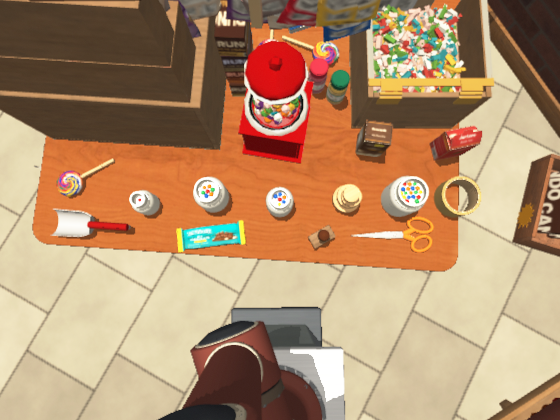

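View pics/side0.png

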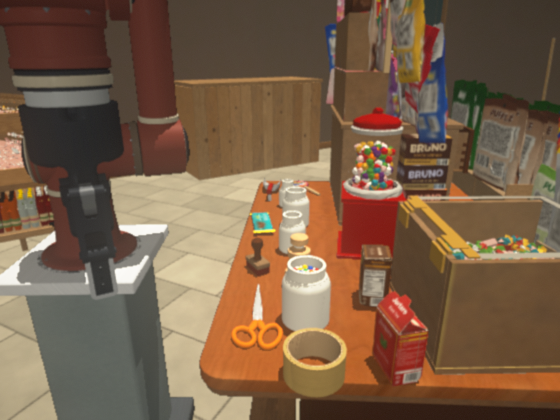

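Top view: jars at (145,203) smallest, (210,193) third, (279,201) second and (410,193) largest; lid stack at (347,198), stamp at (321,237) and bar at (211,237). Next I measure the rims.

```bash
cat > h.py <<'E'
import numpy as np, cv2
def cloud(d,K,T):
    v,u=np.mgrid[:d.shape[0],:d.shape[1]]
    P=np.stack([(u-K[0,2])/K[0,0]*d,(v-K[1,2])/K[1,1]*d,d],-1)
    P=P@T[:3,:3].T+T[:3,3]; P[d<=0]=np.nan
    return P
def tool_T(o):
    T=np.eye(4);T[:3,:3]=cv2.Rodrigues(np.array(o["tool_rot"]))[0];T[:3,3]=o["tool_pos"];return T
def ray(uv,K,T,z):
    r=T[:3,:3]@np.array([(uv[0]-K[0,2])/K[0,0],(uv[1]-K[1,2])/K[1,1],1]);return T[:3,3]+r*(z-T[2,3])/r[2]
E
python3 - <<'E'
from station import optics
from h import *
p=optics.camera_params("top"); P=cloud(np.load("pics/top0.npy"),p["mtx"],p["extrinsics"]); im=cv2.imread("pics/top0.png")
print("table",P[165,330],P[225,300])
for n,(u,v),h in (("j1",(145,203),82),("j3",(210,193),102),("j2",(279,201),92),("j4",(410,193),112),("stack",(347,198),104),("stamp",(321,237),76),("bar",(211,237),12)):
    Q=P[v-26:v+26,u-26:u+26] if n!="bar" else P[220:256,170:252]
    z=Q[...,2]; m=abs(z-h/1e3)<.006
    q=Q[m]; 
    if len(q)<5: print(n,"none",np.nanpercentile(z,[50,90,99])); continue
    c,r=cv2.minEnclosingCircle((q[:,:2]*1e3).astype(np.float32)); print(n,len(q),np.round(c,1),round(r*2,1),"z99",np.nanpercentile(z,[90,99]).round(3), "bbox",q.min(0).round(3),q.max(0).round(3))
    cv2.imwrite(f"pics/_{n}.png",0)if 0 else None
E
```

```text
table [ 5.85631631e-01 -1.39171438e-01  2.85529372e-04] [ 4.37916445e-01 -6.33838371e-02  1.90146626e-04]
j1 107 [490.3 303.6] 35.5 z99 [0.061 0.082] bbox [0.474 0.286 0.076] [0.506 0.321 0.085]
j3 171 [506.6 146.1] 54.8 z99 [0.087 0.103] bbox [0.479 0.12  0.096] [0.533 0.172 0.105]
j2 128 [488.8 -12.6] 44.9 z99 [0.074 0.093] bbox [ 0.467 -0.035  0.087] [0.511 0.009 0.095]
j4 232 [ 498.2 -299.1] 66.1 z99 [0.102 0.113] bbox [ 0.466 -0.331  0.106] [ 0.53  -0.267  0.115]
stack 213 [ 494.6 -168.9] 35.9 z99 [0.077 0.105] bbox [ 0.477 -0.187  0.098] [ 0.512 -0.152  0.108]
stamp 78 [ 408.6 -111.7] 23.0 z99 [0.025 0.074] bbox [ 0.397 -0.121  0.07 ] [ 0.42  -0.101  0.078]
bar 1257 [414.5 146.4] 156.0 z99 [0.012 0.014] bbox [0.382 0.07  0.006] [0.448 0.224 0.017]
```

```bash
python3 -m handwheel '[{"roll":0.1135},{"roll":0.1135},{"roll":0.1135},{"roll":0.1135},{"tx":15.8,"ty":-28},{"tx":15.8,"ty":-28},{"tx":15.8,"ty":-28},{"tx":15.8,"ty":-28},{"tx":15.8,"ty":-28},{"tx":15.8,"ty":-28},{"tx":15.8,"ty":-28},{"tx":15.8,"ty":-28}]' 85 40
python3 -m handwheel '[{"tx":15.8,"ty":-28},{"tx":15.8,"ty":-28},{"tx":15.8,"ty":-28},{"tx":15.8,"ty":-28},{"tx":15.8,"ty":-28},{"tx":15.8,"ty":-28},{},{},{}]'
python3 - <<'E'
from station import ctrl,optics
from h import *
o=ctrl.get_obs(); im,d=optics.get_image("wrist"); p=optics.camera_params("wrist")
P=cloud(d,p["mtx"],tool_T(o)@p["tool_from_camera"]); z=P[...,2]
cv2.imwrite("pics/w0.png",im[:,:,::-1])
print(o["tool_pos"],tool_T(o)[:3,:3].round(3))
for n,h in (("l1",104),("l2",78),("l3",52),("l4",26)):
    m=(abs(z-h/1e3)<.004)&(abs(P[...,0]-.495)<.045)&(abs(P[...,1]+.169)<.045)
    q=P[m]; 
    if len(q)>5:
        c,r=cv2.minEnclosingCircle((q[:,:2]*1e3).astype(np.float32)); print(n,len(q),np.round(c,1),round(2*r,1),q.min(0).round(3),q.max(0).round(3))
E
```

```text
[ 0.27378273 -0.56122338  0.23018203] [[ 0.899  0.438 -0.001]
 [ 0.438 -0.899  0.002]
 [ 0.    -0.002 -1.   ]]$[0]: bad value
$[0]: bad value
```

View pics/w0.png

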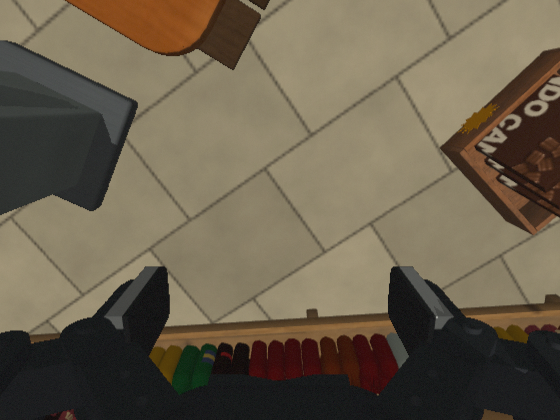

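Rows were refused, so the arm hasn't moved; the wrist view shows only floor and the finger tips (150,290) and (410,290). I'll retry with all four keys in each row.

```bash
python3 -m handwheel '[{"tx":0,"ty":0,"tz":0,"roll":0.1135},{"tx":0,"ty":0,"tz":0,"roll":0.1135},{"tx":0,"ty":0,"tz":0,"roll":0.1135},{"tx":0,"ty":0,"tz":0,"roll":0.1135},{"tx":15.8,"ty":-28,"tz":0,"roll":0},{"tx":15.8,"ty":-28,"tz":0,"roll":0},{"tx":15.8,"ty":-28,"tz":0,"roll":0},{"tx":15.8,"ty":-28,"tz":0,"roll":0}]' 85 40
```

```text
t: 0.82
tool_pos: [0.3375, -0.4484, 0.2307]
tool_rot: [-3.141, 0.002, 0.0]
contact_force: [0.9, -0.6, -0.1]
opening: 0.0849
grip_force: 0.0
```

```bash
python3 -m handwheel '[{"tx":15.8,"ty":-28,"tz":0,"roll":0},{"tx":15.8,"ty":-28,"tz":0,"roll":0},{"tx":15.8,"ty":-28,"tz":0,"roll":0},{"tx":15.8,"ty":-28,"tz":0,"roll":0},{"tx":15.8,"ty":-28,"tz":0,"roll":0},{"tx":15.8,"ty":-28,"tz":0,"roll":0},{"tx":15.8,"ty":-28,"tz":0,"roll":0},{"tx":15.8,"ty":-28,"tz":0,"roll":0},{"tx":15.8,"ty":-28,"tz":0,"roll":0},{"tx":15.8,"ty":-28,"tz":0,"roll":0},{"tx":0,"ty":0,"tz":0,"roll":0},{"tx":0,"ty":0,"tz":0,"roll":0}]'
cat > look.py <<'E'
import sys
from station import ctrl,optics
from h import *
o=ctrl.get_obs(); im,d=optics.get_image("wrist"); p=optics.camera_params("wrist")
P=cloud(d,p["mtx"],tool_T(o)@p["tool_from_camera"]); z=P[...,2]
cv2.imwrite(f"pics/{sys.argv[1]}.png",im[:,:,::-1])
print(o["tool_pos"].round(4))
for n,x,y,h,w in eval(sys.argv[2]):
    m=(abs(z-h/1e3)<.004)&(np.hypot(P[...,0]-x,P[...,1]-y)<w)
    q=P[m]
    if len(q)>5:
        c,r=cv2.minEnclosingCircle((q[:,:2]*1e3).astype(np.float32)); print(n,len(q),np.round(c,1),round(2*r,1),q.min(0).round(3),q.max(0).round(3))
    else: print(n,"none")
E
python3 look.py w1 '[(h,.495,-.169,h,.045) for h in (104,78,52,26)]'
```

```text
t: 1.82
tool_pos: [0.4955, -0.1685, 0.2309]
tool_rot: [3.142, 0.005, -0.001]
contact_force: [-0.0, 0.0, 0.2]
opening: 0.0852
grip_force: 0.0
[ 0.4955 -0.1685  0.2309]
104 1667 [ 495.5 -170.3] 35.7 [ 0.478 -0.188  0.1  ] [ 0.513 -0.152  0.105]
78 768 [ 494.8 -175.6] 45.6 [ 0.474 -0.198  0.074] [ 0.517 -0.154  0.079]
52 1014 [ 500.4 -175.2] 55.4 [ 0.489 -0.202  0.048] [ 0.528 -0.148  0.053]
26 594 [ 498.8 -173.4] 65.5 [ 0.479 -0.206  0.022] [ 0.531 -0.141  0.027]
```

View pics/w1.png

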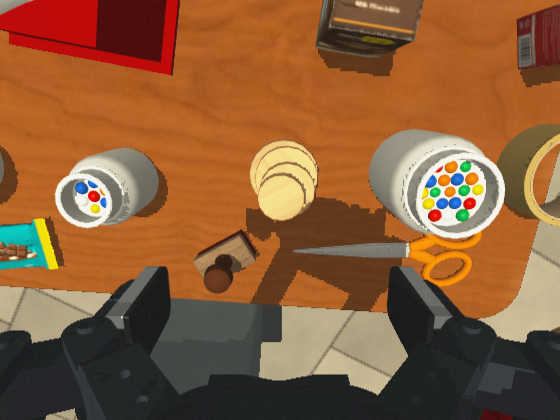

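Lids appear slightly staggered at (282,180), with diameters 36, 46, 56 and 66 mm as given. Gripping lid_1 now.

```bash
python3 -m handwheel '[{"tx":0,"ty":1.8,"tz":20,"roll":0},{"tx":0,"ty":0,"tz":20,"roll":0},{"tx":0,"ty":0,"tz":20,"roll":0},{"tx":0,"ty":0,"tz":20,"roll":0},{"tx":0,"ty":0,"tz":20,"roll":0},{"tx":0,"ty":0,"tz":20,"roll":0},{"tx":0,"ty":0,"tz":15,"roll":0},{"tx":0,"ty":0,"tz":14,"roll":0},{"tx":0,"ty":0,"tz":0,"roll":0},{"tx":0,"ty":0,"tz":0,"roll":0}]' 60 30
python3 -m handwheel '[{"tx":0,"ty":0,"tz":0,"roll":0},{"tx":0,"ty":0,"tz":0,"roll":0},{"tx":0,"ty":0,"tz":0,"roll":0},{"tx":0,"ty":0,"tz":0,"roll":0},{"tx":0,"ty":0,"tz":0,"roll":0},{"tx":0,"ty":0,"tz":0,"roll":0},{"tx":0,"ty":0,"tz":0,"roll":0},{"tx":0,"ty":0,"tz":0,"roll":0}]' 28 30
```

```text
t: 2.7
tool_pos: [0.4941, -0.1723, 0.0815]
tool_rot: [-3.141, 0.003, 0.003]
contact_force: [1.2, 0.3, -0.0]
opening: 0.0604
grip_force: 0.0
t: 3.37
tool_pos: [0.4962, -0.1718, 0.0838]
tool_rot: [3.141, 0.0, 0.003]
contact_force: [-0.1, 0.7, 5.4]
opening: 0.0346
grip_force: 30.1
```

```bash
python3 -m handwheel '[{"tx":0,"ty":0,"tz":-3,"roll":0},{"tx":0,"ty":0,"tz":-6,"roll":0},{"tx":0,"ty":0,"tz":-10,"roll":0},{"tx":0,"ty":0,"tz":-20,"roll":0},{"tx":0,"ty":0,"tz":-25,"roll":0},{"tx":0,"ty":0,"tz":-25,"roll":0},{"tx":0,"ty":0,"tz":-25,"roll":0},{"tx":0,"ty":0,"tz":-20,"roll":0},{"tx":0,"ty":0,"tz":-15,"roll":0},{"tx":0,"ty":0,"tz":0,"roll":0},{"tx":0,"ty":0,"tz":0,"roll":0}]'
python3 look.py w2 '[(h,.495,-.172,h,.045) for h in (78,52,26)]'
```

```text
t: 4.28
tool_pos: [0.4957, -0.1718, 0.2325]
tool_rot: [3.14, -0.0, 0.003]
contact_force: [0.3, -1.4, 0.5]
opening: 0.0347
grip_force: 29.9
[ 0.4957 -0.1718  0.2325]
78 2296 [ 494.7 -175.7] 45.9 [ 0.473 -0.198  0.074] [ 0.518 -0.154  0.079]
52 1015 [ 500.5 -175.2] 55.6 [ 0.487 -0.202  0.048] [ 0.528 -0.148  0.053]
26 583 [ 498.5 -173.4] 65.7 [ 0.477 -0.206  0.022] [ 0.531 -0.141  0.027]
```

View pics/w2.png

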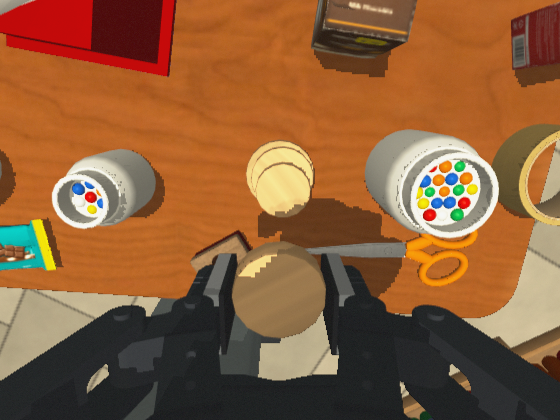

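Lid_1 is held at (280,290) and centred between the pads; the stack is undisturbed. Carrying it over jar_1.

```bash
python3 -m handwheel '[{"tx":0,"ty":-28,"tz":0,"roll":0},{"tx":0,"ty":-28,"tz":0,"roll":0},{"tx":0,"ty":-28,"tz":0,"roll":0},{"tx":0,"ty":-28,"tz":0,"roll":0},{"tx":0,"ty":-28,"tz":0,"roll":0},{"tx":0,"ty":-28,"tz":0,"roll":0},{"tx":0,"ty":-28,"tz":0,"roll":0},{"tx":0,"ty":-28,"tz":0,"roll":0},{"tx":0,"ty":-28,"tz":0,"roll":0},{"tx":0,"ty":-28,"tz":0,"roll":0},{"tx":0,"ty":-28,"tz":0,"roll":0},{"tx":0,"ty":-28,"tz":0,"roll":0}]'
python3 -m handwheel '[{"tx":0,"ty":-28,"tz":0,"roll":0},{"tx":0,"ty":-28,"tz":0,"roll":0},{"tx":0,"ty":-28,"tz":0,"roll":0},{"tx":0,"ty":-28,"tz":0,"roll":0},{"tx":-5,"ty":-28,"tz":0,"roll":0},{"tx":0,"ty":0,"tz":0,"roll":0},{"tx":0,"ty":0,"tz":0,"roll":0},{"tx":0,"ty":0,"tz":0,"roll":0}]'
cat > held.py <<'E'
import sys
from station import ctrl,optics
from h import *
# held lid in tool frame + jars in world; args: name, disc dia mm, jar list
o=ctrl.get_obs(); im,d=optics.get_image("wrist"); p=optics.camera_params("wrist")
cv2.imwrite(f"pics/{sys.argv[1]}.png",im[:,:,::-1])
D=float(sys.argv[2])/1e3
Q=cloud(d,p["mtx"],p["tool_from_camera"]); s=Q.reshape(-1,3)
col=(im[...,0].astype(int)-im[...,2]>35).reshape(-1)
m=col&(abs(s[:,1])<D/2-.002)&(abs(s[:,0])<D/2+.012)&(s[:,2]>-.06)&(s[:,2]<.0)
top=np.median(s[m,2]); q=s[m&(abs(s[:,2]-top)<.004)]
A=np.c_[q[:,:2],np.ones(len(q))]; pl=np.linalg.lstsq(A,q[:,2],rcond=None)[0]
print("lid top tool z mm",top*1e3,"tilt",pl[:2].round(3),"x range",np.percentile(q[:,0],[.5,99.5])*1e3,"y range",np.percentile(q[:,1],[.5,99.5])*1e3,"foot below TCP mm",(top+.026)*1e3)
P=s@tool_T(o)[:3,:3].T+tool_T(o)[:3,3]; print(o["tool_pos"].round(4))
for n,x,y,h,w in eval(sys.argv[3]):
    k=P[(abs(P[:,2]-h/1e3)<.004)&(np.hypot(P[:,0]-x,P[:,1]-y)<w)]
    if len(k)<6: print(n,"none");continue
    c,r=cv2.minEnclosingCircle((k[:,:2]*1e3).astype(np.float32)); print(n,len(k),np.round(c,1),round(2*r,1),"zmed",np.median(k[:,2]).round(4))
E
python3 held.py w3 36 '[("j1",.490,.303,82,.03)]'
```

```text
t: 5.33
tool_pos: [0.494, 0.1656, 0.2289]
tool_rot: [3.141, -0.0, -0.006]
contact_force: [-0.1, 0.5, 0.7]
opening: 0.0349
grip_force: 30.0
t: 6.0
tool_pos: [0.4897, 0.3037, 0.2296]
tool_rot: [3.14, -0.0, -0.004]
contact_force: [0.1, 0.3, -0.2]
opening: 0.0346
grip_force: 30.1
lid top tool z mm -19.095209074494754 tilt [0.024 0.019] x range [-17.27261995  16.65638996] y range [-15.6529338   15.68941347] foot below TCP mm 6.904790925505246
[0.4897 0.3037 0.2296]
j1 670 [491.1 302.5] 35.0 zmed 0.0808
```

```bash
python3 -m handwheel '[{"tx":1,"ty":0.5,"tz":20,"roll":0},{"tx":0,"ty":0,"tz":20,"roll":0},{"tx":0,"ty":0,"tz":20,"roll":0},{"tx":0,"ty":0,"tz":20,"roll":0},{"tx":0,"ty":0,"tz":20,"roll":0},{"tx":0,"ty":0,"tz":18,"roll":0},{"tx":0,"ty":0,"tz":16,"roll":0},{"tx":0,"ty":0,"tz":8,"roll":0},{"tx":0,"ty":0,"tz":0,"roll":0},{"tx":0,"ty":0,"tz":0,"roll":0}]'
python3 held.py w4 36 '[("j1",.490,.303,82,.03)]'
python3 -m handwheel '[{"tx":0,"ty":0,"tz":3,"roll":0},{"tx":0,"ty":0,"tz":3,"roll":0},{"tx":0,"ty":0,"tz":2,"roll":0},{"tx":0,"ty":0,"tz":0,"roll":0},{"tx":0,"ty":0,"tz":0,"roll":0}]'
```

```text
t: 6.88
tool_pos: [0.4915, 0.3032, 0.0893]
tool_rot: [3.141, -0.002, -0.001]
contact_force: [0.6, 1.0, 0.8]
opening: 0.0348
grip_force: 30.1
lid top tool z mm -19.08556551780763 tilt [0.023 0.016] x range [-17.32023505  16.71066971] y range [-15.63924736  15.733883  ] foot below TCP mm 6.91443448219237
[0.4915 0.3032 0.0893]
j1 939 [493.1 302.5] 34.3 zmed 0.0807
t: 7.35
tool_pos: [0.4914, 0.304, 0.0814]
tool_rot: [-3.142, 0.0, -0.0]
contact_force: [-0.6, -0.7, -1.6]
opening: 0.0344
grip_force: 30.1
```

View pics/w4.png

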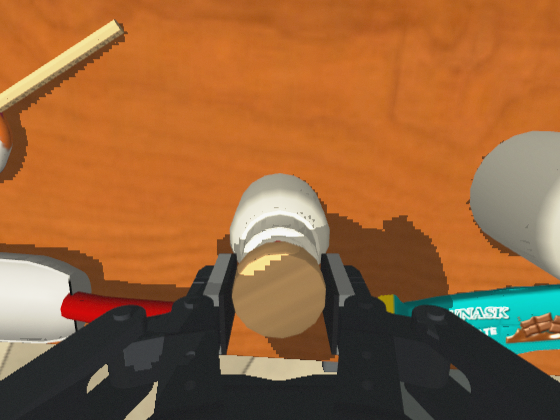

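Lid_1 is entering jar_1's mouth, symmetric about the jar at (280,245). Creeping down to seat it.

```bash
python3 -m handwheel '[{"tx":0,"ty":0,"tz":1,"roll":0},{"tx":0,"ty":0,"tz":1,"roll":0},{"tx":0,"ty":0,"tz":1,"roll":0},{"tx":0,"ty":0,"tz":1,"roll":0},{"tx":0,"ty":0,"tz":0,"roll":0},{"tx":0,"ty":0,"tz":0,"roll":0}]'
python3 -m handwheel '[{"tx":0,"ty":0,"tz":1,"roll":0},{"tx":0,"ty":0,"tz":0,"roll":0},{"tx":0,"ty":0,"tz":0,"roll":0}]'
```

```text
t: 7.85
tool_pos: [0.4911, 0.3038, 0.0769]
tool_rot: [3.141, -0.0, -0.001]
contact_force: [0.2, 0.0, 0.4]
opening: 0.0347
grip_force: 30.2
t: 8.1
tool_pos: [0.4913, 0.3039, 0.0762]
tool_rot: [3.142, -0.0, -0.0]
contact_force: [-0.3, 0.6, -0.5]
opening: 0.0348
grip_force: 30.3
```

```bash
python3 -m handwheel '[{"tx":0,"ty":0,"tz":1,"roll":0},{"tx":0,"ty":0,"tz":0,"roll":0},{"tx":0,"ty":0,"tz":0,"roll":0}]'
python3 -m handwheel '[{"tx":0,"ty":0,"tz":0.5,"roll":0},{"tx":0,"ty":0,"tz":0,"roll":0},{"tx":0,"ty":0,"tz":0,"roll":0}]'
```

```text
t: 8.35
tool_pos: [0.4917, 0.304, 0.0761]
tool_rot: [3.142, -0.0, 0.001]
contact_force: [-1.3, -2.0, 5.4]
opening: 0.0344
grip_force: 31.0
t: 8.6
tool_pos: [0.4919, 0.304, 0.0761]
tool_rot: [3.142, -0.0, 0.002]
contact_force: [-2.5, -3.4, 6.6]
opening: 0.0348
grip_force: 31.3
```

Contact at the expected height, so release and check.

```bash
python3 -m handwheel '[{"tx":0,"ty":0,"tz":-0.5,"roll":0},{"tx":0,"ty":0,"tz":0,"roll":0},{"tx":0,"ty":0,"tz":0,"roll":0},{"tx":0,"ty":0,"tz":0,"roll":0},{"tx":0,"ty":0,"tz":0,"roll":0}]' 48 30
python3 -m handwheel '[{"tx":0,"ty":0,"tz":-5,"roll":0},{"tx":0,"ty":0,"tz":-10,"roll":0},{"tx":0,"ty":0,"tz":-20,"roll":0},{"tx":0,"ty":0,"tz":-25,"roll":0},{"tx":0,"ty":0,"tz":-25,"roll":0},{"tx":0,"ty":0,"tz":-25,"roll":0},{"tx":0,"ty":0,"tz":-25,"roll":0},{"tx":0,"ty":0,"tz":-15,"roll":0},{"tx":0,"ty":0,"tz":0,"roll":0},{"tx":0,"ty":0,"tz":0,"roll":0}]' 85
cat > seat.py <<'E'
import sys
from station import ctrl,optics
from h import *
o=ctrl.get_obs(); im,d=optics.get_image("wrist"); p=optics.camera_params("wrist")
cv2.imwrite(f"pics/{sys.argv[1]}.png",im[:,:,::-1]); print(o["tool_pos"].round(4))
P=cloud(d,p["mtx"],tool_T(o)@p["tool_from_camera"]).reshape(-1,3)
for n,x,y,h,w in eval(sys.argv[2]):
    q=P[(abs(P[:,2]-h/1e3)<.010)&(np.hypot(P[:,0]-x,P[:,1]-y)<w)]
    zt=np.median(q[:,2]); q=q[abs(q[:,2]-zt)<.004]
    pl=np.linalg.lstsq(np.c_[q[:,:2],np.ones(len(q))],q[:,2],rcond=None)[0]
    c,r=cv2.minEnclosingCircle((q[:,:2]*1e3).astype(np.float32)); print(n,len(q),"top z",(zt*1e3).round(1),"expect",h,"tilt",pl[:2].round(3),"c",np.round(c,1),"dia",round(2*r,1))
E
python3 seat.py w5 '[("lid1",.491,.303,96,.03)]'
```

```text
t: 9.02
tool_pos: [0.4911, 0.3039, 0.0749]
tool_rot: [3.142, -0.0, -0.001]
contact_force: [0.1, 0.5, -0.3]
opening: 0.0481
grip_force: 0.0
t: 9.85
tool_pos: [0.492, 0.3042, 0.2271]
tool_rot: [-3.14, 0.0, -0.005]
contact_force: [-0.8, 0.1, -0.1]
opening: 0.0849
grip_force: 0.0
[0.492  0.3042 0.2271]
lid1 1628 top z 94.9 expect 96 tilt [-0.014 -0.001] c [491.  303.8] dia 35.6
```

View pics/w5.png

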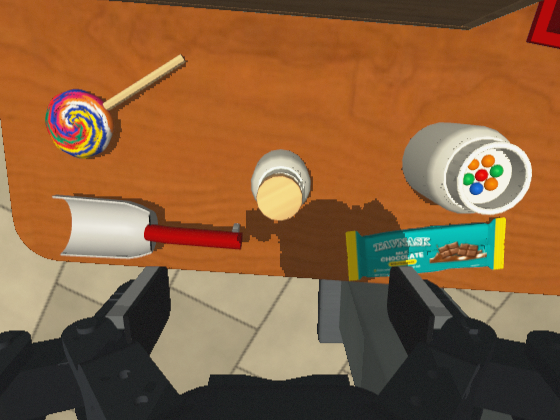

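Lid_1 sits level on jar_1 at (280,195), with its top at 95 mm. Back to the stack for lid_2.

```bash
python3 -m handwheel '[{"tx":0,"ty":28.2,"tz":0,"roll":0},{"tx":0,"ty":28.2,"tz":0,"roll":0},{"tx":0,"ty":28.2,"tz":0,"roll":0},{"tx":0,"ty":28.2,"tz":0,"roll":0},{"tx":0,"ty":28.2,"tz":0,"roll":0},{"tx":0,"ty":28.2,"tz":0,"roll":0},{"tx":0,"ty":28.2,"tz":0,"roll":0},{"tx":0,"ty":28.2,"tz":0,"roll":0},{"tx":0,"ty":28.2,"tz":0,"roll":0},{"tx":0,"ty":28.2,"tz":0,"roll":0},{"tx":0,"ty":28.2,"tz":0,"roll":0},{"tx":0,"ty":28.2,"tz":0,"roll":0}]'
python3 -m handwheel '[{"tx":0,"ty":28.2,"tz":0,"roll":0},{"tx":0,"ty":28.2,"tz":0,"roll":0},{"tx":0,"ty":28.2,"tz":0,"roll":0},{"tx":0,"ty":28.2,"tz":0,"roll":0},{"tx":3.5,"ty":28.2,"tz":0,"roll":0},{"tx":0,"ty":0,"tz":0,"roll":0},{"tx":0,"ty":0,"tz":0,"roll":0},{"tx":0,"ty":0,"tz":0,"roll":0}]'
python3 seat.py w6 '[("lid2",.495,-.1757,78,.03)]'
```

```text
t: 10.9
tool_pos: [0.49, -0.0356, 0.223]
tool_rot: [-3.141, 0.0, 0.006]
contact_force: [0.8, -0.3, -0.2]
opening: 0.085
grip_force: 0.0
t: 11.57
tool_pos: [0.494, -0.1747, 0.2236]
tool_rot: [-3.14, 0.001, 0.004]
contact_force: [-0.0, 1.0, -0.5]
opening: 0.0851
grip_force: 0.0
[ 0.494  -0.1747  0.2236]
lid2 2436 top z 76.9 expect 78 tilt [-0.009  0.001] c [ 494.8 -175.7] dia 45.7
```

```bash
python3 -m handwheel '[{"tx":1,"ty":1,"tz":20,"roll":0},{"tx":0,"ty":0,"tz":22,"roll":0},{"tx":0,"ty":0,"tz":22,"roll":0},{"tx":0,"ty":0,"tz":22,"roll":0},{"tx":0,"ty":0,"tz":22,"roll":0},{"tx":0,"ty":0,"tz":22,"roll":0},{"tx":0,"ty":0,"tz":20,"roll":0},{"tx":0,"ty":0,"tz":10,"roll":0},{"tx":0,"ty":0,"tz":6,"roll":0},{"tx":0,"ty":0,"tz":0,"roll":0},{"tx":0,"ty":0,"tz":0,"roll":0}]' 70 30
python3 -m handwheel '[{"tx":0,"ty":0,"tz":0,"roll":0},{"tx":0,"ty":0,"tz":0,"roll":0},{"tx":0,"ty":0,"tz":0,"roll":0},{"tx":0,"ty":0,"tz":0,"roll":0},{"tx":0,"ty":0,"tz":0,"roll":0},{"tx":0,"ty":0,"tz":0,"roll":0},{"tx":0,"ty":0,"tz":0,"roll":0}]' 38 30
```

```text
t: 12.53
tool_pos: [0.4963, -0.1763, 0.0601]
tool_rot: [3.141, 0.001, 0.001]
contact_force: [0.2, -1.7, 1.2]
opening: 0.07
grip_force: 0.0
t: 13.12
tool_pos: [0.497, -0.177, 0.0611]
tool_rot: [3.14, -0.0, 0.004]
contact_force: [-0.3, 1.1, 6.3]
opening: 0.0446
grip_force: 30.9
```

```bash
python3 -m handwheel '[{"tx":0,"ty":0,"tz":-3,"roll":0},{"tx":0,"ty":0,"tz":-7,"roll":0},{"tx":0,"ty":0,"tz":-15,"roll":0},{"tx":0,"ty":0,"tz":-25,"roll":0},{"tx":0,"ty":0,"tz":-25,"roll":0},{"tx":0,"ty":0,"tz":-25,"roll":0},{"tx":0,"ty":0,"tz":-25,"roll":0},{"tx":0,"ty":0,"tz":-15,"roll":0}]'
python3 -m handwheel '[{"tx":0,"ty":-10,"tz":0,"roll":0},{"tx":-2,"ty":-24,"tz":0,"roll":0},{"tx":-2,"ty":-24,"tz":0,"roll":0},{"tx":-2,"ty":-24,"tz":0,"roll":0},{"tx":-1,"ty":-24,"tz":0,"roll":0},{"tx":0,"ty":-24,"tz":0,"roll":0},{"tx":0,"ty":-24,"tz":0,"roll":0},{"tx":0,"ty":-10,"tz":0,"roll":0},{"tx":0,"ty":0,"tz":0,"roll":0},{"tx":0,"ty":0,"tz":0,"roll":0}]'
python3 held.py w7 46 '[("j2",.489,-.0126,92,.035)]'
```

```text
t: 13.78
tool_pos: [0.4965, -0.1769, 0.2028]
tool_rot: [3.14, -0.0, 0.005]
contact_force: [0.6, -0.0, 0.7]
opening: 0.0449
grip_force: 30.7
t: 14.62
tool_pos: [0.4883, -0.0123, 0.1984]
tool_rot: [3.141, 0.002, -0.002]
contact_force: [-0.5, -0.7, 0.3]
opening: 0.0449
grip_force: 30.8
lid top tool z mm -15.816479195386604 tilt [0.014 0.005] x range [-23.31960642  20.35603854] y range [-20.45411801  20.57892649] foot below TCP mm 10.183520804613394
[ 0.4883 -0.0123  0.1984]
j2 1135 [489.4 -14.5] 45.1 zmed 0.0908
```

View pics/w7.png

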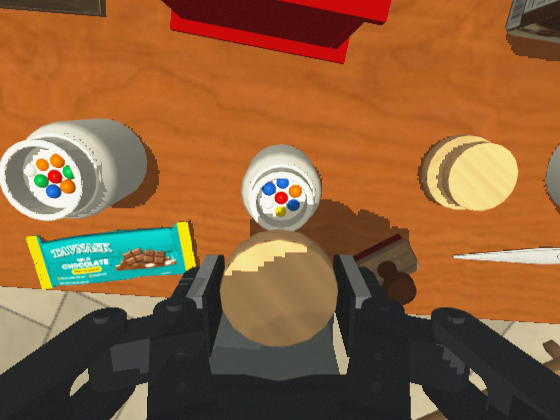

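Lid_2 is held at (280,290); jar_2's mouth is centred at (280,198). Lowering.

```bash
python3 -m handwheel '[{"tx":2,"ty":1,"tz":15,"roll":0},{"tx":0,"ty":0,"tz":20,"roll":0},{"tx":0,"ty":0,"tz":20,"roll":0},{"tx":0,"ty":0,"tz":20,"roll":0},{"tx":0,"ty":0,"tz":14,"roll":0},{"tx":0,"ty":0,"tz":6,"roll":0},{"tx":0,"ty":0,"tz":0,"roll":0},{"tx":0,"ty":0,"tz":0,"roll":0}]'
python3 held.py w8 46 '[("j2",.489,-.0126,92,.035)]'
python3 -m handwheel '[{"tx":0,"ty":0,"tz":2,"roll":0},{"tx":0,"ty":0,"tz":2,"roll":0},{"tx":0,"ty":0,"tz":2,"roll":0},{"tx":0,"ty":0,"tz":1,"roll":0},{"tx":0,"ty":0,"tz":0,"roll":0},{"tx":0,"ty":0,"tz":0,"roll":0}]'
```

```text
t: 15.33
tool_pos: [0.491, -0.0142, 0.1046]
tool_rot: [3.141, -0.002, -0.0]
contact_force: [-0.4, -0.2, -0.2]
opening: 0.0446
grip_force: 30.8
lid top tool z mm -15.817529672969343 tilt [0.015 0.005] x range [-23.30361543  20.36231471] y range [-20.48218287  20.49864161] foot below TCP mm 10.182470327030655
[ 0.491  -0.0142  0.1046]
j2 1097 [494.3 -14.5] 43.4 zmed 0.0907
t: 15.88
tool_pos: [0.4907, -0.0134, 0.0973]
tool_rot: [-3.142, 0.0, 0.0]
contact_force: [0.3, 0.3, 0.6]
opening: 0.0447
grip_force: 30.8
```

```bash
python3 -m handwheel '[{"tx":0,"ty":0,"tz":1,"roll":0},{"tx":0,"ty":0,"tz":1,"roll":0},{"tx":0,"ty":0,"tz":1,"roll":0},{"tx":0,"ty":0,"tz":1,"roll":0},{"tx":0,"ty":0,"tz":1,"roll":0},{"tx":0,"ty":0,"tz":0,"roll":0},{"tx":0,"ty":0,"tz":0,"roll":0}]'
python3 -m handwheel '[{"tx":0,"ty":0,"tz":1,"roll":0},{"tx":0,"ty":0,"tz":0,"roll":0},{"tx":0,"ty":0,"tz":0,"roll":0}]'
python3 -m handwheel '[{"tx":0,"ty":0,"tz":1,"roll":0},{"tx":0,"ty":0,"tz":0,"roll":0},{"tx":0,"ty":0,"tz":0,"roll":0}]'
```

```text
t: 16.47
tool_pos: [0.4907, -0.0135, 0.0922]
tool_rot: [-3.142, 0.0, 0.0]
contact_force: [0.3, 0.4, -0.6]
opening: 0.0446
grip_force: 30.8
t: 16.72
tool_pos: [0.4908, -0.0134, 0.0913]
tool_rot: [-3.142, 0.0, 0.0]
contact_force: [0.8, 0.6, -0.2]
opening: 0.0446
grip_force: 30.8
t: 16.97
tool_pos: [0.4907, -0.0135, 0.0902]
tool_rot: [-3.142, 0.0, 0.0]
contact_force: [1.1, 0.1, 0.0]
opening: 0.0449
grip_force: 30.8
```

```bash
python3 -m handwheel '[{"tx":0,"ty":0,"tz":1,"roll":0},{"tx":0,"ty":0,"tz":0,"roll":0},{"tx":0,"ty":0,"tz":0,"roll":0}]'
python3 -m handwheel '[{"tx":0,"ty":0,"tz":0.7,"roll":0},{"tx":0,"ty":0,"tz":0,"roll":0},{"tx":0,"ty":0,"tz":0,"roll":0}]'
```

```text
t: 17.22
tool_pos: [0.4908, -0.0135, 0.0893]
tool_rot: [-3.142, 0.0, 0.0]
contact_force: [-0.1, -0.3, 0.8]
opening: 0.045
grip_force: 30.8
t: 17.47
tool_pos: [0.491, -0.0135, 0.0892]
tool_rot: [3.141, -0.0, 0.0]
contact_force: [-2.6, -0.3, 4.6]
opening: 0.0449
grip_force: 31.0
```

```bash
python3 -m handwheel '[{"tx":0,"ty":0,"tz":-0.5,"roll":0},{"tx":0,"ty":0,"tz":0,"roll":0},{"tx":0,"ty":0,"tz":0,"roll":0},{"tx":0,"ty":0,"tz":0,"roll":0},{"tx":0,"ty":0,"tz":0,"roll":0}]' 58 30
python3 -m handwheel '[{"tx":0,"ty":0,"tz":-5,"roll":0},{"tx":0,"ty":0,"tz":-10,"roll":0},{"tx":0,"ty":0,"tz":-20,"roll":0},{"tx":0,"ty":0,"tz":-25,"roll":0},{"tx":0,"ty":0,"tz":-25,"roll":0},{"tx":0,"ty":0,"tz":-20,"roll":0},{"tx":0,"ty":0,"tz":-10,"roll":0},{"tx":0,"ty":0,"tz":0,"roll":0},{"tx":0,"ty":0,"tz":0,"roll":0}]' 85
python3 seat.py w9 '[("lid2",.490,-.0135,106,.03),("lid3",.5005,-.1752,52,.035)]'
```

```text
t: 17.88
tool_pos: [0.4907, -0.0134, 0.0888]
tool_rot: [-3.141, 0.0, 0.0]
contact_force: [0.1, 0.2, 1.2]
opening: 0.0578
grip_force: 0.0
t: 18.63
tool_pos: [0.4909, -0.0135, 0.2044]
tool_rot: [3.141, -0.0, 0.001]
contact_force: [0.6, -0.1, -0.8]
opening: 0.0852
grip_force: 0.0
[ 0.4909 -0.0135  0.2044]
lid2 3348 top z 104.9 expect 106 tilt [-0.008  0.   ] c [489. -14.] dia 46.0
lid3 3650 top z 50.9 expect 52 tilt [-0.004 -0.01 ] c [ 499.6 -174.6] dia 56.9
```

View pics/w9.png

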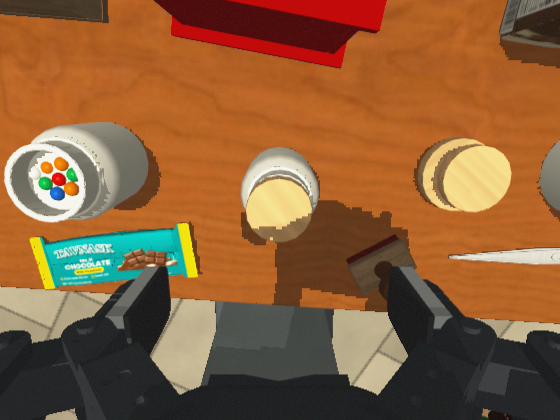

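```bash
python3 -m handwheel '[{"tx":0,"ty":10,"tz":0,"roll":0},{"tx":2,"ty":24,"tz":0,"roll":0},{"tx":2,"ty":24,"tz":0,"roll":0},{"tx":2,"ty":24,"tz":0,"roll":0},{"tx":2,"ty":24,"tz":0,"roll":0},{"tx":1,"ty":24,"tz":0,"roll":0},{"tx":0,"ty":22,"tz":0,"roll":0},{"tx":0,"ty":9.5,"tz":0,"roll":0},{"tx":0,"ty":0,"tz":0,"roll":0},{"tx":0,"ty":0,"tz":0,"roll":0}]'
python3 seat.py w10 '[("lid3",.5005,-.1752,52,.035)]'
python3 -m handwheel '[{"tx":0,"ty":0,"tz":20,"roll":0},{"tx":0,"ty":0,"tz":22,"roll":0},{"tx":0,"ty":0,"tz":22,"roll":0},{"tx":0,"ty":0,"tz":22,"roll":0},{"tx":0,"ty":0,"tz":22,"roll":0},{"tx":0,"ty":0,"tz":22,"roll":0},{"tx":0,"ty":0,"tz":20,"roll":0},{"tx":0,"ty":0,"tz":10,"roll":0},{"tx":0,"ty":0,"tz":0,"roll":0},{"tx":0,"ty":0,"tz":0,"roll":0}]' 75 30
```

```text
t: 19.52
tool_pos: [0.4992, -0.1748, 0.2029]
tool_rot: [-3.14, 0.002, 0.003]
contact_force: [-1.1, -0.8, -0.5]
opening: 0.0848
grip_force: 0.0
[ 0.4992 -0.1748  0.2029]
lid3 3511 top z 50.9 expect 52 tilt [-0.003 -0.001] c [ 500.3 -175.2] dia 55.6
t: 20.4
tool_pos: [0.4998, -0.1742, 0.0441]
tool_rot: [-3.141, -0.001, 0.001]
contact_force: [0.5, 0.4, 0.7]
opening: 0.0751
grip_force: 0.0
```

```bash
python3 -m handwheel '[{"tx":0,"ty":0.5,"tz":6,"roll":0},{"tx":0,"ty":0,"tz":5,"roll":0},{"tx":0,"ty":0,"tz":0,"roll":0},{"tx":0,"ty":0,"tz":0,"roll":0}]'
python3 -m handwheel '[{"tx":0,"ty":0,"tz":0,"roll":0},{"tx":0,"ty":0,"tz":0,"roll":0},{"tx":0,"ty":0,"tz":0,"roll":0},{"tx":0,"ty":0,"tz":0,"roll":0},{"tx":0,"ty":0,"tz":0,"roll":0},{"tx":0,"ty":0,"tz":0,"roll":0},{"tx":0,"ty":0,"tz":0,"roll":0}]' 48 30
python3 -m handwheel '[{"tx":0,"ty":0,"tz":-3,"roll":0},{"tx":0,"ty":0,"tz":-7,"roll":0},{"tx":0,"ty":0,"tz":-15,"roll":0},{"tx":0,"ty":0,"tz":-25,"roll":0},{"tx":0,"ty":0,"tz":-28,"roll":0},{"tx":0,"ty":0,"tz":-28,"roll":0},{"tx":0,"ty":0,"tz":-28,"roll":0},{"tx":0,"ty":0,"tz":-28,"roll":0},{"tx":0,"ty":0,"tz":-18,"roll":0},{"tx":0,"ty":0,"tz":0,"roll":0}]'
```

```text
t: 20.73
tool_pos: [0.4999, -0.1756, 0.0333]
tool_rot: [3.142, -0.0, 0.0]
contact_force: [-0.3, -1.0, -0.0]
opening: 0.0749
grip_force: 0.0
t: 21.32
tool_pos: [0.5004, -0.1758, 0.0338]
tool_rot: [3.141, -0.0, 0.002]
contact_force: [0.0, 0.0, 5.0]
opening: 0.0549
grip_force: 32.2
t: 22.15
tool_pos: [0.5018, -0.1764, 0.2185]
tool_rot: [3.138, -0.0, 0.012]
contact_force: [0.8, -1.1, 1.6]
opening: 0.0548
grip_force: 31.9
```

```bash
python3 -m handwheel '[{"tx":0,"ty":-14,"tz":0,"roll":0},{"tx":1,"ty":-29.4,"tz":0,"roll":0},{"tx":1,"ty":-29.4,"tz":0,"roll":0},{"tx":1,"ty":-29.4,"tz":0,"roll":0},{"tx":1,"ty":-29.4,"tz":0,"roll":0},{"tx":1,"ty":-29.4,"tz":0,"roll":0},{"tx":1,"ty":-29.4,"tz":0,"roll":0},{"tx":0,"ty":-29.4,"tz":0,"roll":0},{"tx":0,"ty":-29.4,"tz":0,"roll":0},{"tx":0,"ty":-29.4,"tz":0,"roll":0},{"tx":0,"ty":-29.4,"tz":0,"roll":0},{"tx":0,"ty":-14,"tz":0,"roll":0}]'
python3 -m handwheel '[{"tx":0,"ty":0,"tz":0,"roll":0},{"tx":0,"ty":0,"tz":0,"roll":0},{"tx":0,"ty":0,"tz":0,"roll":0}]'
python3 held.py w11 56 '[("j3",.5066,.1461,102,.04)]'
```

```text
t: 23.15
tool_pos: [0.5036, 0.1498, 0.2104]
tool_rot: [-3.141, -0.004, 0.007]
contact_force: [-0.2, -0.7, -0.5]
opening: 0.0548
grip_force: 31.9
t: 23.4
tool_pos: [0.5049, 0.1462, 0.2116]
tool_rot: [3.141, -0.0, -0.004]
contact_force: [-0.2, 0.6, -0.7]
opening: 0.0551
grip_force: 31.9
lid top tool z mm -17.093912833894624 tilt [0.008 0.001] x range [-25.77486901  27.28220225] y range [-25.35693651  25.36213939] foot below TCP mm 8.906087166105376
[0.5049 0.1462 0.2116]
j3 1011 [507.4 145.1] 54.8 zmed 0.1009
```

View pics/w11.png

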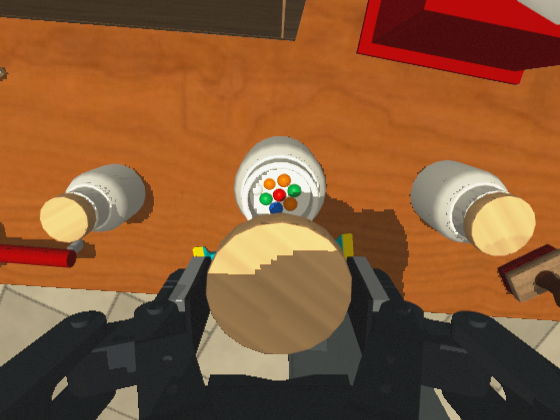

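Lid_3 is held at (280,285) in line with jar_3's mouth at (280,190). Lowering.

```bash
python3 -m handwheel '[{"tx":1.5,"ty":0.6,"tz":15,"roll":0},{"tx":0,"ty":0,"tz":20,"roll":0},{"tx":0,"ty":0,"tz":20,"roll":0},{"tx":0,"ty":0,"tz":20,"roll":0},{"tx":0,"ty":0,"tz":17,"roll":0},{"tx":0,"ty":0,"tz":7,"roll":0},{"tx":0,"ty":0,"tz":0,"roll":0},{"tx":0,"ty":0,"tz":0,"roll":0}]'
python3 -m handwheel '[{"tx":0,"ty":0,"tz":2,"roll":0},{"tx":0,"ty":0,"tz":2,"roll":0},{"tx":0,"ty":0,"tz":2,"roll":0},{"tx":0,"ty":0,"tz":1,"roll":0},{"tx":0,"ty":0,"tz":1,"roll":0},{"tx":0,"ty":0,"tz":1,"roll":0},{"tx":0,"ty":0,"tz":0,"roll":0},{"tx":0,"ty":0,"tz":0,"roll":0}]'
```

```text
t: 24.12
tool_pos: [0.5075, 0.1454, 0.1143]
tool_rot: [3.142, -0.002, -0.0]
contact_force: [0.6, -0.3, -0.8]
opening: 0.055
grip_force: 32.0
t: 24.78
tool_pos: [0.5073, 0.146, 0.105]
tool_rot: [3.142, -0.0, -0.0]
contact_force: [1.0, -1.1, -0.6]
opening: 0.0548
grip_force: 32.0
```

```bash
python3 -m handwheel '[{"tx":-0.7,"ty":0,"tz":1,"roll":0},{"tx":0,"ty":0,"tz":1,"roll":0},{"tx":0,"ty":0,"tz":1,"roll":0},{"tx":0,"ty":0,"tz":1,"roll":0},{"tx":0,"ty":0,"tz":1,"roll":0},{"tx":0,"ty":0,"tz":0,"roll":0},{"tx":0,"ty":0,"tz":0,"roll":0}]'
python3 -m handwheel '[{"tx":0,"ty":0,"tz":1,"roll":0},{"tx":0,"ty":0,"tz":0,"roll":0},{"tx":0,"ty":0,"tz":0,"roll":0}]'
python3 -m handwheel '[{"tx":0,"ty":0,"tz":1,"roll":0},{"tx":0,"ty":0,"tz":0,"roll":0},{"tx":0,"ty":0,"tz":0,"roll":0}]'
```

```text
t: 25.37
tool_pos: [0.5066, 0.1459, 0.1]
tool_rot: [-3.142, 0.0, 0.0]
contact_force: [-0.1, -0.4, -0.8]
opening: 0.0549
grip_force: 32.0
t: 25.62
tool_pos: [0.5066, 0.1459, 0.099]
tool_rot: [3.142, -0.0, -0.0]
contact_force: [0.3, 0.9, -0.4]
opening: 0.0549
grip_force: 32.0
t: 25.87
tool_pos: [0.5067, 0.1459, 0.0982]
tool_rot: [-3.142, 0.0, -0.0]
contact_force: [-0.0, -0.3, -0.6]
opening: 0.0546
grip_force: 32.0
```

```bash
python3 -m handwheel '[{"tx":0,"ty":0,"tz":0.7,"roll":0},{"tx":0,"ty":0,"tz":0,"roll":0},{"tx":0,"ty":0,"tz":0,"roll":0}]'
python3 -m handwheel '[{"tx":0,"ty":0,"tz":0.7,"roll":0},{"tx":0,"ty":0,"tz":0,"roll":0},{"tx":0,"ty":0,"tz":0,"roll":0}]'
```

```text
t: 26.12
tool_pos: [0.5069, 0.146, 0.0979]
tool_rot: [3.142, -0.0, 0.001]
contact_force: [-0.0, 0.9, 1.7]
opening: 0.0549
grip_force: 33.3
t: 26.37
tool_pos: [0.507, 0.1459, 0.0979]
tool_rot: [3.141, -0.0, 0.001]
contact_force: [-3.4, -0.0, 6.9]
opening: 0.0547
grip_force: 33.9
```

```bash
python3 -m handwheel '[{"tx":0,"ty":0,"tz":-0.7,"roll":0},{"tx":0,"ty":0,"tz":0,"roll":0},{"tx":0,"ty":0,"tz":0,"roll":0},{"tx":0,"ty":0,"tz":0,"roll":0},{"tx":0,"ty":0,"tz":0,"roll":0}]' 68 30
python3 -m handwheel '[{"tx":0,"ty":0,"tz":-5,"roll":0},{"tx":0,"ty":0,"tz":-10,"roll":0},{"tx":0,"ty":0,"tz":-20,"roll":0},{"tx":0,"ty":0,"tz":-25,"roll":0},{"tx":0,"ty":0,"tz":-25,"roll":0},{"tx":0,"ty":0,"tz":-20,"roll":0},{"tx":0,"ty":0,"tz":-10,"roll":0},{"tx":0,"ty":0,"tz":0,"roll":0},{"tx":0,"ty":0,"tz":0,"roll":0}]' 85
python3 seat.py w12 '[("lid3",.507,.1459,116,.04)]'
python3 -m handwheel '[{"tx":0,"ty":13,"tz":0,"roll":0},{"tx":-1,"ty":29.4,"tz":0,"roll":0},{"tx":-1,"ty":29.4,"tz":0,"roll":0},{"tx":-1,"ty":29.4,"tz":0,"roll":0},{"tx":-1,"ty":29.4,"tz":0,"roll":0},{"tx":-1,"ty":29.4,"tz":0,"roll":0},{"tx":-1,"ty":29.4,"tz":0,"roll":0},{"tx":-1,"ty":29.4,"tz":0,"roll":0},{"tx":0,"ty":29.4,"tz":0,"roll":0},{"tx":0,"ty":29.4,"tz":0,"roll":0},{"tx":0,"ty":29.4,"tz":0,"roll":0},{"tx":0,"ty":13,"tz":0,"roll":0}]'
python3 -m handwheel '[{"tx":0,"ty":0,"tz":0,"roll":0},{"tx":0,"ty":0,"tz":0,"roll":0},{"tx":0,"ty":0,"tz":0,"roll":0}]'
python3 seat.py w13 '[("lid4",.499,-.174,26,.045),("j4",.498,-.3,112,.045)]'
```

```text
t: 26.78
tool_pos: [0.5064, 0.1459, 0.097]
tool_rot: [3.142, -0.0, -0.001]
contact_force: [-0.5, -0.5, -0.8]
opening: 0.0679
grip_force: 0.0
t: 27.53
tool_pos: [0.5068, 0.1459, 0.2128]
tool_rot: [-3.141, 0.0, -0.002]
contact_force: [-0.2, 0.6, -0.3]
opening: 0.0851
grip_force: 0.0
[0.5068 0.1459 0.2128]
lid3 5064 top z 115.0 expect 116 tilt [-0.004  0.   ] c [507.2 145.7] dia 55.7
t: 28.58
tool_pos: [0.498, -0.1773, 0.2105]
tool_rot: [-3.141, 0.005, 0.005]
contact_force: [-0.3, 1.1, 1.1]
opening: 0.0848
grip_force: 0.0
t: 28.83
tool_pos: [0.4991, -0.1733, 0.2115]
tool_rot: [-3.14, -0.0, 0.002]
contact_force: [-0.1, 0.3, 0.6]
opening: 0.085
grip_force: 0.0
[ 0.4991 -0.1733  0.2115]
lid4 3976 top z 24.9 expect 26 tilt [-0.002  0.001] c [ 498.5 -173.5] dia 65.8
j4 2316 top z 110.2 expect 112 tilt [-0.     0.003] c [ 498.6 -301.3] dia 65.9
```

Lid_3 is seated level (top 115 mm). Now lid_4.

```bash
python3 -m handwheel '[{"tx":0,"ty":0,"tz":15,"roll":0},{"tx":0,"ty":0,"tz":24,"roll":0},{"tx":0,"ty":0,"tz":25,"roll":0},{"tx":0,"ty":0,"tz":25,"roll":0},{"tx":0,"ty":0,"tz":25,"roll":0},{"tx":0,"ty":0,"tz":25,"roll":0},{"tx":0,"ty":0,"tz":25,"roll":0},{"tx":0,"ty":0,"tz":20,"roll":0},{"tx":0,"ty":0,"tz":10,"roll":0},{"tx":0,"ty":0,"tz":5,"roll":0},{"tx":0,"ty":0,"tz":0,"roll":0},{"tx":0,"ty":0,"tz":0,"roll":0}]'
python3 -m handwheel '[{"tx":0,"ty":0,"tz":4,"roll":0},{"tx":0,"ty":0,"tz":0,"roll":0},{"tx":0,"ty":0,"tz":0,"roll":0}]'
```

```text
t: 29.88
tool_pos: [0.5004, -0.174, 0.0145]
tool_rot: [3.141, 0.001, 0.002]
contact_force: [0.5, -0.6, 0.5]
opening: 0.0849
grip_force: 0.0
t: 30.13
tool_pos: [0.5001, -0.1743, 0.0102]
tool_rot: [3.141, -0.0, 0.002]
contact_force: [0.0, 0.1, 0.5]
opening: 0.0849
grip_force: 0.0
```

```bash
python3 -m handwheel '[{"tx":0,"ty":0,"tz":0,"roll":0},{"tx":0,"ty":0,"tz":0,"roll":0},{"tx":0,"ty":0,"tz":0,"roll":0},{"tx":0,"ty":0,"tz":0,"roll":0},{"tx":0,"ty":0,"tz":0,"roll":0},{"tx":0,"ty":0,"tz":0,"roll":0},{"tx":0,"ty":0,"tz":0,"roll":0}]' 58 30
```

```text
t: 30.72
tool_pos: [0.5001, -0.1744, 0.0103]
tool_rot: [3.141, -0.0, 0.002]
contact_force: [-1.1, 0.8, 5.4]
opening: 0.0646
grip_force: 33.5
```

Gripped. Lift 195 mm and move to jar_4 (dy = -126).

```bash
python3 -m handwheel '[{"tx":0,"ty":0,"tz":-3,"roll":0},{"tx":0,"ty":0,"tz":-7,"roll":0},{"tx":0,"ty":0,"tz":-15,"roll":0},{"tx":0,"ty":0,"tz":-25,"roll":0},{"tx":0,"ty":0,"tz":-28,"roll":0},{"tx":0,"ty":0,"tz":-28,"roll":0},{"tx":0,"ty":0,"tz":-28,"roll":0},{"tx":0,"ty":0,"tz":-28,"roll":0},{"tx":0,"ty":0,"tz":-25,"roll":0},{"tx":0,"ty":0,"tz":-15,"roll":0},{"tx":0,"ty":0,"tz":0,"roll":0}]'
python3 -m handwheel '[{"tx":0,"ty":10,"tz":0,"roll":0},{"tx":0,"ty":21,"tz":0,"roll":0},{"tx":0,"ty":21,"tz":0,"roll":0},{"tx":0,"ty":21,"tz":0,"roll":0},{"tx":0,"ty":21,"tz":0,"roll":0},{"tx":0,"ty":21,"tz":0,"roll":0},{"tx":0,"ty":11,"tz":0,"roll":0},{"tx":0,"ty":0,"tz":0,"roll":0},{"tx":0,"ty":0,"tz":0,"roll":0},{"tx":0,"ty":0,"tz":0,"roll":0}]'
python3 held.py w14 66 '[("j4",.498,-.3,112,.045)]'
```

```text
t: 31.63
tool_pos: [0.5015, -0.175, 0.2164]
tool_rot: [3.138, -0.0, 0.011]
contact_force: [-0.5, 0.4, 0.3]
opening: 0.0644
grip_force: 33.4
t: 32.47
tool_pos: [0.4992, -0.2992, 0.2104]
tool_rot: [-3.14, -0.0, 0.002]
contact_force: [0.6, 0.0, -1.0]
opening: 0.0641
grip_force: 33.4
lid top tool z mm -14.644241061415652 tilt [ 0.007 -0.   ] x range [-31.77032013  30.80446214] y range [-30.11760277  30.26923992] foot below TCP mm 11.355758938584346
[ 0.4992 -0.2992  0.2104]
j4 1060 [ 499.1 -301.5] 64.8 zmed 0.1108
```

View pics/w14.png

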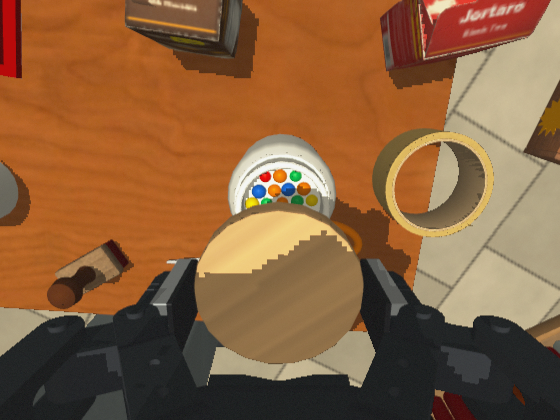

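Lid_4 is held at (278,285), aligned with jar_4's mouth at (282,190). Lowering.

```bash
python3 -m handwheel '[{"tx":0,"ty":1.2,"tz":15,"roll":0},{"tx":0,"ty":0,"tz":20,"roll":0},{"tx":0,"ty":0,"tz":20,"roll":0},{"tx":0,"ty":0,"tz":17,"roll":0},{"tx":0,"ty":0,"tz":9,"roll":0},{"tx":0,"ty":0,"tz":3,"roll":0},{"tx":0,"ty":0,"tz":0,"roll":0},{"tx":0,"ty":0,"tz":0,"roll":0}]'
python3 -m handwheel '[{"tx":0,"ty":0,"tz":2,"roll":0},{"tx":0,"ty":0,"tz":2,"roll":0},{"tx":0,"ty":0,"tz":2,"roll":0},{"tx":0,"ty":0,"tz":1,"roll":0},{"tx":0,"ty":0,"tz":1,"roll":0},{"tx":0,"ty":0,"tz":1,"roll":0},{"tx":0,"ty":0,"tz":0,"roll":0},{"tx":0,"ty":0,"tz":0,"roll":0}]'
```

```text
t: 33.18
tool_pos: [0.5001, -0.3013, 0.1285]
tool_rot: [3.141, 0.0, 0.002]
contact_force: [0.3, 0.9, -0.4]
opening: 0.0645
grip_force: 33.4
t: 33.85
tool_pos: [0.4995, -0.3013, 0.1183]
tool_rot: [-3.142, 0.0, 0.0]
contact_force: [-0.3, 0.0, -0.2]
opening: 0.0642
grip_force: 33.4
```

```bash
python3 -m handwheel '[{"tx":0,"ty":-0.7,"tz":1,"roll":0},{"tx":0,"ty":0,"tz":1,"roll":0},{"tx":0,"ty":0,"tz":1,"roll":0},{"tx":0,"ty":0,"tz":1,"roll":0},{"tx":0,"ty":0,"tz":1,"roll":0},{"tx":0,"ty":0,"tz":1,"roll":0},{"tx":0,"ty":0,"tz":0,"roll":0},{"tx":0,"ty":0,"tz":0,"roll":0}]'
python3 -m handwheel '[{"tx":0,"ty":0,"tz":1,"roll":0},{"tx":0,"ty":0,"tz":0,"roll":0},{"tx":0,"ty":0,"tz":0,"roll":0}]'
python3 -m handwheel '[{"tx":0,"ty":0,"tz":1,"roll":0},{"tx":0,"ty":0,"tz":0,"roll":0},{"tx":0,"ty":0,"tz":0,"roll":0}]'
```

```text
t: 34.52
tool_pos: [0.4995, -0.3005, 0.1123]
tool_rot: [-3.141, 0.0, 0.0]
contact_force: [0.4, -0.6, -0.8]
opening: 0.0646
grip_force: 33.4
t: 34.77
tool_pos: [0.4995, -0.3006, 0.1114]
tool_rot: [-3.142, 0.0, 0.0]
contact_force: [-0.4, -0.0, -0.1]
opening: 0.0643
grip_force: 33.4
t: 35.02
tool_pos: [0.4996, -0.3006, 0.1104]
tool_rot: [-3.142, 0.0, -0.0]
contact_force: [0.2, 0.5, -1.1]
opening: 0.0642
grip_force: 33.4
```

```bash
python3 -m handwheel '[{"tx":0,"ty":0,"tz":0.7,"roll":0},{"tx":0,"ty":0,"tz":0,"roll":0},{"tx":0,"ty":0,"tz":0,"roll":0}]'
python3 -m handwheel '[{"tx":0,"ty":0,"tz":0.5,"roll":0},{"tx":0,"ty":0,"tz":0,"roll":0},{"tx":0,"ty":0,"tz":0,"roll":0}]'
```

```text
t: 35.27
tool_pos: [0.4996, -0.3006, 0.1103]
tool_rot: [3.142, -0.0, 0.0]
contact_force: [-3.0, 1.4, 4.8]
opening: 0.0646
grip_force: 33.8
t: 35.52
tool_pos: [0.4997, -0.3007, 0.1103]
tool_rot: [3.142, -0.0, 0.0]
contact_force: [-3.5, 1.4, 5.9]
opening: 0.064
grip_force: 34.1
```

Seated at the expected height. Release, retreat, and check everything from the top camera too.

```bash
python3 -m handwheel '[{"tx":0,"ty":0,"tz":-0.5,"roll":0},{"tx":0,"ty":0,"tz":0,"roll":0},{"tx":0,"ty":0,"tz":0,"roll":0},{"tx":0,"ty":0,"tz":0,"roll":0},{"tx":0,"ty":0,"tz":0,"roll":0}]' 78 30
python3 -m handwheel '[{"tx":0,"ty":0,"tz":-5,"roll":0},{"tx":0,"ty":0,"tz":-10,"roll":0},{"tx":0,"ty":0,"tz":-20,"roll":0},{"tx":0,"ty":0,"tz":-25,"roll":0},{"tx":0,"ty":0,"tz":-25,"roll":0},{"tx":0,"ty":0,"tz":-20,"roll":0},{"tx":0,"ty":0,"tz":-10,"roll":0},{"tx":0,"ty":0,"tz":0,"roll":0},{"tx":0,"ty":0,"tz":0,"roll":0}]' 85
python3 seat.py w15 '[("lid4",.499,-.3006,126,.045)]'
python3 -m handwheel '[{"tx":-15,"ty":25,"tz":0,"roll":0},{"tx":-15,"ty":25,"tz":0,"roll":0},{"tx":-15,"ty":25,"tz":0,"roll":0},{"tx":-15,"ty":25,"tz":0,"roll":0},{"tx":-15,"ty":25,"tz":0,"roll":0},{"tx":-15,"ty":25,"tz":0,"roll":0},{"tx":-15,"ty":25,"tz":0,"roll":0},{"tx":-15,"ty":20,"tz":0,"roll":0},{"tx":-15,"ty":20,"tz":0,"roll":0},{"tx":0,"ty":0,"tz":0,"roll":0},{"tx":0,"ty":0,"tz":0,"roll":0}]'
python3 - <<'E'
from station import optics
from h import *
p=optics.camera_params("top"); im,d=optics.get_image("top"); cv2.imwrite("pics/top1.png",im[:,:,::-1])
A=cloud(np.load("pics/top0.npy"),p["mtx"],p["extrinsics"]).reshape(-1,3);B=cloud(d,p["mtx"],p["extrinsics"]).reshape(-1,3)
def c(P,x,y,h,w):
    q=P[(abs(P[:,2]-h/1e3)<.006)&(np.hypot(P[:,0]-x,P[:,1]-y)<w)]; k,r=cv2.minEnclosingCircle((q[:,:2]*1e3).astype(np.float32))
    a=np.linalg.lstsq(np.c_[q[:,:2],np.ones(len(q))],q[:,2],rcond=None)[0][:2]
    return len(q),np.round(k,1),round(2*r,1),np.median(q[:,2]).round(4),a.round(3)
for n,x,y,h in ((1,.490,.303,96),(2,.489,-.013,106),(3,.507,.146,116),(4,.498,-.3,126)): print("lid",n,c(B,x,y,h,.045))
print("stamp",c(A,.409,-.112,76,.04),c(B,.409,-.112,76,.04)); print("bar",c(A,.415,.146,12,.09),c(B,.415,.146,12,.09))
E
```

```text
t: 35.93
tool_pos: [0.4994, -0.3005, 0.1093]
tool_rot: [-3.141, 0.0, 0.001]
contact_force: [0.7, -0.4, 0.0]
opening: 0.0778
grip_force: 0.0
t: 36.68
tool_pos: [0.4997, -0.3007, 0.2251]
tool_rot: [3.141, -0.0, 0.001]
contact_force: [-0.7, -1.1, -0.9]
opening: 0.0849
grip_force: 0.0
[ 0.4997 -0.3007  0.2251]
lid4 6896 top z 125.0 expect 126 tilt [-0.003  0.   ] c [ 498.4 -301. ] dia 66.0
t: 37.65
tool_pos: [0.3632, -0.5154, 0.2221]
tool_rot: [-3.138, 0.004, 0.003]
contact_force: [0.1, 0.2, 0.2]
opening: 0.0847
grip_force: 0.0
lid 1 (214, array([490.1, 304.4]), 36.3, np.float64(0.0958), array([0.005, 0.032]))
lid 2 (346, array([488.6, -12.1]), 45.7, np.float64(0.1054), array([0.003, 0.007]))
lid 3 (521, array([506.5, 146.7]), 55.8, np.float64(0.1158), array([0.   , 0.014]))
lid 4 (758, array([ 497.5, -299.2]), 66.3, np.float64(0.1253), array([ 0.007, -0.008]))
stamp (78, array([ 408.6, -111.7]), 23.0, np.float64(0.073), array([ 0.002, -0.022])) (75, array([ 408.2, -110.6]), 22.9, np.float64(0.0726), array([0.017, 0.029]))
bar (1278, array([424.7, 145.6]), 160.9, np.float64(0.0109), array([0.011, 0.004])) (1272, array([423.4, 148.2]), 165.6, np.float64(0.0109), array([0.006, 0.003]))
```

View pics/top1.png

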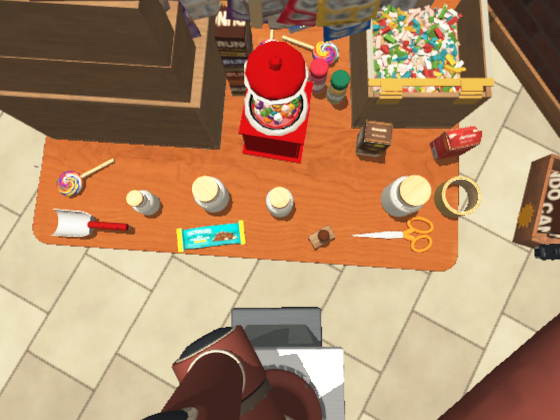

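All four lids are on, at (141,202), (209,190), (279,201) and (414,188), with tops within 1 mm of expected; the stamp and bar are unmoved.

```bash
python3 -c "
from station import ctrl; print(ctrl.finish_job())"
```

```text
the job is handed in; nothing more can be done
None
```

All four jars are closed with their matching lids, measured level and within about 1 mm of fully home; the jars stand where they were, the stamp and chocolate bar are undisturbed, and the job was handed in at about 38 s of robot time.

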